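Hold the spice grinder's bayonet lid at half-twist

TASK

Take the blue lid off the wooden board, set it fully down into the mouth of the black grinder with its two lugs through the two notches, then twist it clockwise (seen from above) against the spring until its white pointers stand at the green marks, half-way to the red lock marks, never going on to the lock. Finish while still holding the lid there: the spring turns it back if it is let go. Leave the other things on the counter where they are.

Things in the scene. Friction and masses are not known exactly. Their poses are not given: they have to be found in the camera images.
- lid_grip (a point): centre of the grip bar of the loose lid (0.1 to 0.2 kg). Blue disc 100 mm across, 6 mm thick; on it a blue bar 60 mm long (the lid's x), 16 mm wide (y), 30 mm high, gripped across its width. This point is 15 mm below the bar's top, 21 mm above the disc's underside, 41 mm above the lid's underside. z up. Starts upright on the board, on its plug
- lid_foot (a point): centre of the lid's underside. Round grey plug, 68 mm across, 20 mm deep, chamfered; at its foot two orange lugs, 12 mm wide, 6 mm high, reach to 45 mm from the axis along the lid's +x and -x, right below the bar's ends; two white pointers on the disc show the same directions. The lid is alike after a half turn
- board: fixed wooden board, 170 x 170 x 12 mm, origin at the centre of its underside; the lid stands on it, within 40 mm of its middle
- grinder: black grinder base, fixed, 149 mm across at the foot, 128 mm at the rim, 105 mm tall; origin on its axis at the underside, z up. Notches at its +x and -x. With the lid (its x along the grinder's x, either way round) fully down, disc resting on the rim, lid_grip is 126 mm above this origin. Lugs then have 3 mm of upward play under the lip
- grinder_mouth (a point): centre of the mouth, level with the rim's top, 105 mm up. Round opening 74 mm across in a metal lip 11 mm thick, with two notches 17 mm wide reaching to 50 mm from the axis. Rim marks, each on both opposite sides: white at the notches, green 0.70 rad clockwise (from above) from them, red (lock) 1.40 rad clockwise
- drive (a joint): angle (rad) of the spring-loaded ring with orange dogs under the lip: 0 at rest at the notches, growing clockwise from above, stop at 1.4. The seated lid's lugs lie between its dogs and turn it; it lags the lid by about 0.06. Spring: 0.05 N m at 0, 0.13 N m at 0.7; it turns ring and lid back when let go. From 1.2 on the lid counts as locked
- bottle: clear bottle, 56 mm across, 170 mm tall; loose bystander, to be left alone; origin at the centre of its underside
- bowls: stack of five square white bowls, 88 mm wide, 90 mm tall; loose bystander, to be left alone; origin at the centre of its underside
- lighter: red kitchen lighter lying flat, 190 mm long, 22 mm high, nozzle along +x; loose bystander, to be left alone; origin at the centre of its underside
- tubs: stack of white tubs, 110 mm across, 118 mm tall; loose bystander, to be left alone; origin at the centre of its underside
- mug: blue mug, 80 mm across, 90 mm tall; loose bystander, to be left alone; origin at the centre of its underside
- mill: dark wooden pepper mill, 60 mm across, 135 mm tall; loose bystander, to be left alone; origin at the centre of its underside
- spatula: black spatula lying flat; loose bystander, to be left alone

How it is judged:
On the way, in this order (a step that is already met when the one before it is completed fails the run):
1. the lid is lifted clear of the board, in the fingers (height (world z) of lid_grip above 0.09 m and contact force between the fingers and lid above 0.5 N), for 0.2 s.
2. the lid is fully down in the grinder's mouth, lugs through the notches, before the twist (horizontal distance between lid_grip and grinder below 0.005 m and z of lid_grip in the frame of grinder below 0.1288 m and angle between lid_grip's own z axis and vertical below 0.08 rad and value of joint drive below 0.3 rad), for 0.1 s.
At the end, for the whole second after the job is handed in: Lid in the mouth (within 5 mm of the axis, at most 2.8 mm above fully down, tilt under 0.08 rad), pointers within 0.2 rad of the green marks (0.70 rad clockwise from the notches), drive ring turned along (0.35 to 1.0 rad) and still, fingers holding the lid (over 1 N) (horizontal distance between lid_grip and grinder below 0.005 m and z of lid_grip in the frame of grinder below 0.1288 m and angle between lid_grip's own z axis and vertical below 0.08 rad and angle between the x axis of lid_grip and the x axis of grinder, either way round between 0.5 and 0.9 rad and value of joint drive between 0.35 and 1 rad and velocity of joint drive between -0.1 and 0.1 rad/s and contact force between the fingers and lid above 1 N); the arm keeps its last pose, push and grip.
It fails at once if the lid is twisted on into the lock (value of joint drive above 1.2 rad).
It fails at once if a bystander on the counter is pushed more than 30 mm (distance of any of bottle, bowls, lighter, tubs, mug, mill, spatula from where it was at the start of the episode above 0.03 m).
It also fails if it takes over 42 s, if anything falls off the work surface, if the arm or the gripper's body presses on something with over 40 N, if the wrist force passes 120 N, or if a joint passes its speed limit or range.

ROBOT

A 7-joint arm with a two-finger parallel gripper is mounted at the origin on the work surface. World frame = base frame: x ahead of the robot, y to its left, z up, the work surface at z = 0. Lengths are in m, angles in rad, forces in N, time in s.
With the tool pointing down it reaches from about 0.425 to 1.025 m from the base axis. Payload 9.4 kg.
Tool frame: the origin (TCP) lies midway between the tips of the shut fingers; the grasp point (between the pads) lies 19 mm behind it; z points along the fingers, x is the direction in which the jaws open and shut, and the axes are right-handed (so a half turn about z gives the same grasp; the last joint's range is limited). The gripper opens to 85 mm and grips with 20 to 120 N. Pads are 22 mm wide; open, the fingers measure 114 mm over their backs; the gripper's body (76 mm by 85 mm) begins 54 mm behind the grasp point. The pads swing forward as they close: fully open they stand 13 mm farther back than shut.
Start: joints at [1.189, 0.599, -0.003, 1.599, 0.002, 0.943, -0.08], TCP at [0.218, -0.692, 0.231] pointing down, gripper open.
Joint ranges: [-2.57, 2.57], [-0.35, 1.97], [-1.29, 1.29], [0.11, 2.56], [-1.05, 4.19], [0.11, 1.86], [-2.63, 2.63]. Speed limits (rad/s): [2.22, 2.22, 3.01, 3.01, 3.14, 3.14, 3.14].

INTERFACE

Orientations are given as a rotation vector (axis times angle).
In Python, from plant import bot gives the robot as it stands.
- The arm moves only by the tool servo_tool, never from a script. Its arguments are lists of equal length, an entry for each row: "travel": the shift along the tool's x, y, z in m, a list of three; "roll": the turn about the tool's z in degrees; "jaw": the closure, from 0 (fully open) to 1 (shut). In form: {"travel": [[x, y, z], ...], "roll": [roll, ...], "jaw": [jaw, ...]}. A call has 1 to 10 rows; each row is the pose to reach, as a shift and turn from the pose commanded when the call began, along the tool's axes at that moment; what a row does not reach only later rows make up. A row lasts 1/10 s, in which the tool goes at most 50 mm and 8.59 degrees, less where a joint would pass 70% of its speed; a pose out of reach is approached as far as the arm can. A call with a gripper value outside its range is refused whole. The fingers move at their own pace and stop on an object; "squeeze" is the grip in N (left out, the last holds). Time passes only in rows, so rows that repeat a pose let the fingers close. It gives the time, the measured TCP pose, the force and the opening at its end, in the units of the state.
- bot.get_obs(): the state, without advancing time (a new reading comes with each control period).
- bot.camera(name): name is "side" or "top"; returns a dict with "frame" (400x640x3 uint8, red, green, blue), "fx", "fy", "cx", "cy" (pixels), "T" (4x4, takes a point from camera to world coordinates). Camera axes: x right, y up, looking along -z (the intrinsics and any distortion apply to the point x, -y, -z); pixel columns grow to the right and rows downward; lengths in m; the calibration is good to about 2 mm. A picture is of the moment at which its call begins. There is no depth.
- bot.finish_job(): hands the job in, once; it reports no verdict.
The state is a dict: "clock": time; "q": joint angles; "dq": joint speeds; "joint_efforts": joint torques, N m; "ee_pos": TCP position; "eef_rot": TCP orientation; "contact_force": force on the tool from outside, world axes, zero at the start; "wrist_torque": the same for the moment, N m; "width": finger opening in m.
Only numpy, scipy, OpenCV 4.12 (cv2) and the standard library are available. Lean on these libraries where they do the work, as an engineer would, in place of code of your own. Each camera call takes 0.05 s, during which the arm holds its last target.

## Working session

There is one attempt and no reset: what is moved stays moved. The work goes in short steps, Python scripts to look and compute and a tool call to move; the robot and the scene stay as the last step left them, time stands still between calls to the robot, and variables do not carry over. Pictures are saved under pics/ and viewed, and the job is handed in when it is done.

Besides the shell and the picture viewer there is one more tool, called after "Emit:" as name([rows], argument=value, ...), one row to a line, values as JSON. servo_tool: Moves the arm, as the interface text tells. Its arguments: {"type":"object","properties":{"travel":{"type":"array","items":{"type":"array","items":{"type":"number"}}},"roll":{"type":"array","items":{"type":"number"}},"jaw":{"type":"array","items":{"type":"number"}},"squeeze":{"type":"number"}},"required":["travel","roll","jaw"]}

```bash
mkdir -p pics; ls; python3 - <<'E'
from plant import bot
import cv2,numpy as np
print(bot.get_obs())
for n in ("side","top"):
    c=bot.camera(n); cv2.imwrite(f"pics/{n}0.png",c["frame"][:,:,::-1])
    np.savez(f"{n}0.npz",**c); print({k:v for k,v in c.items() if k!="frame"})
E
```

```text
pics
{'clock': 0.0, 'q': array([ 1.18928039,  0.60013072, -0.00256298,  1.60014121,  0.0017983 ,
        0.94292153, -0.07980541]), 'dq': array([ 4.22128507e-04, -1.48243185e-03, -5.18916671e-04,  4.54489224e-07,
       -6.44485121e-04, -3.67061216e-04,  1.36444885e-04]), 'joint_efforts': array([ 1.69568711e-04, -7.76446939e+01,  1.56534769e+00, -2.58000845e+01,
        1.23847998e-02,  9.12886695e-03,  2.99902055e-06]), 'ee_pos': array([ 0.21743444, -0.69111641,  0.23040859]), 'eef_rot': array([-2.53233763e+00,  1.85785441e+00,  2.14103203e-03]), 'contact_force': array([-0.15344787, -0.49417087, -0.08134471]), 'wrist_torque': array([0.03049924, 0.01291298, 0.00815732]), 'width': 0.08555168054249196}
{'fx': 450.9849207528752, 'fy': 450.9849207528752, 'cx': 317.73744726462235, 'cy': 203.07793924469678, 'T': array([[-0.90819206,  0.26918347, -0.32051123,  0.12151135],
       [-0.41852645, -0.57530955,  0.70274784,  1.05328772],
       [ 0.00477493,  0.77237244,  0.63515196,  1.04597262],
       [ 0.        ,  0.        ,  0.        ,  1.        ]])}
{'fx': 455.438645953673, 'fy': 455.438645953673, 'cx': 315.1124756349493, 'cy': 198.30793575124775, 'T': array([[ 6.84287597e-04,  9.97230035e-01, -7.43760040e-02,
         4.87238967e-01],
       [-9.99996592e-01,  4.94996777e-04, -2.56345598e-03,
         8.22268586e-03],
       [-2.51953941e-03,  7.43775047e-02,  9.97226975e-01,
         1.48765321e+00],
       [ 0.00000000e+00,  0.00000000e+00,  0.00000000e+00,
         1.00000000e+00]])}
```

View pics/side0.png

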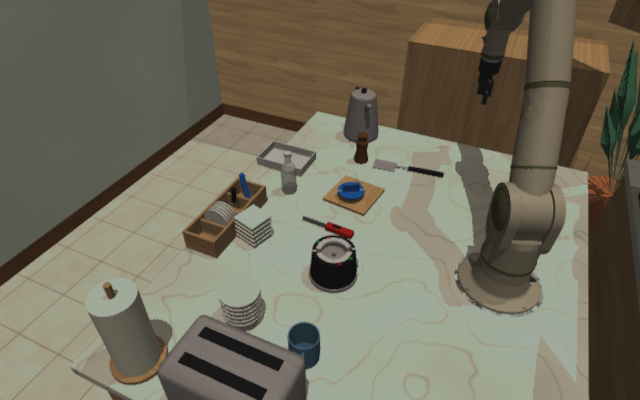

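View pics/top0.png

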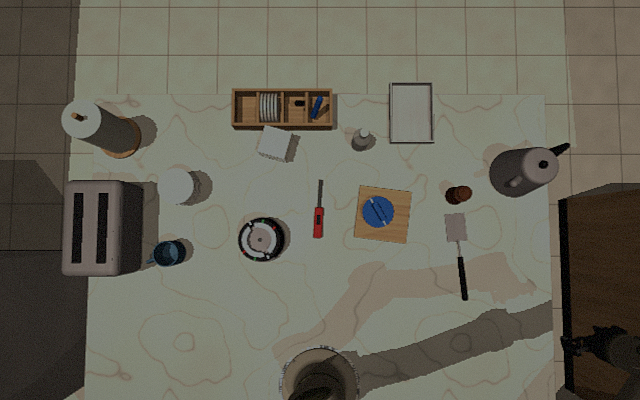

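```bash
cat > h.py <<'E'
import cv2,numpy as np
def ray(c,u,v):
    T=c["T"]; d=T[:3,:3]@np.array([(u-c["cx"])/c["fx"],-(v-c["cy"])/c["fy"],-1.]); return T[:3,3],d
def onz(c,u,v,z):
    o,d=ray(c,u,v); return o+d*(z-o[2])/d[2]
def proj(c,p):
    q=np.linalg.inv(c["T"])@np.append(p,1); return c["fx"]*q[0]/-q[2]+c["cx"], c["fy"]*-q[1]/-q[2]+c["cy"]
def tri(c1,p1,c2,p2):
    o,d=ray(c1,*p1);o2,d2=ray(c2,*p2)
    s=np.linalg.lstsq(np.c_[d,-d2],o2-o,rcond=None)[0]
    a=o+d*s[0];b=o2+d2*s[1];return (a+b)/2,np.linalg.norm(a-b)
E
python3 - <<'E'
import cv2,numpy as np
t=np.load("top0.npz")["frame"][:,:,::-1];s=np.load("side0.npz")["frame"][:,:,::-1]
def crop(im,x,y,w,h,k): return cv2.resize(im[y:y+h,x:x+w],None,fx=k,fy=k,interpolation=cv2.INTER_CUBIC)
a=np.hstack([crop(t,232,210,60,60,6),crop(t,350,180,65,60,6)])
b=np.hstack([crop(s,300,225,65,70,6),crop(s,318,170,68,70,6)])
cv2.imwrite("pics/zt.png",a);cv2.imwrite("pics/zs.png",b)
E
```

```text
(no output)
```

View pics/zt.png

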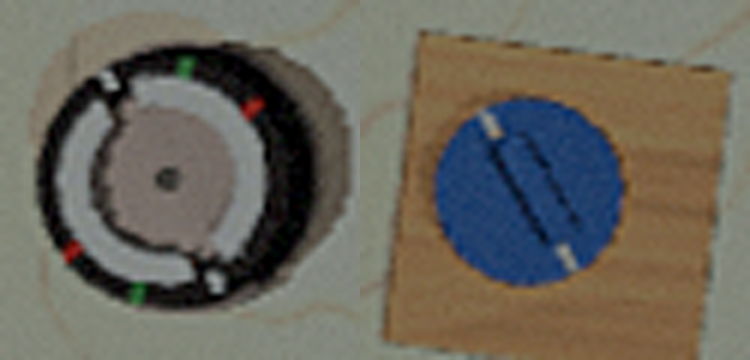

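View pics/zs.png

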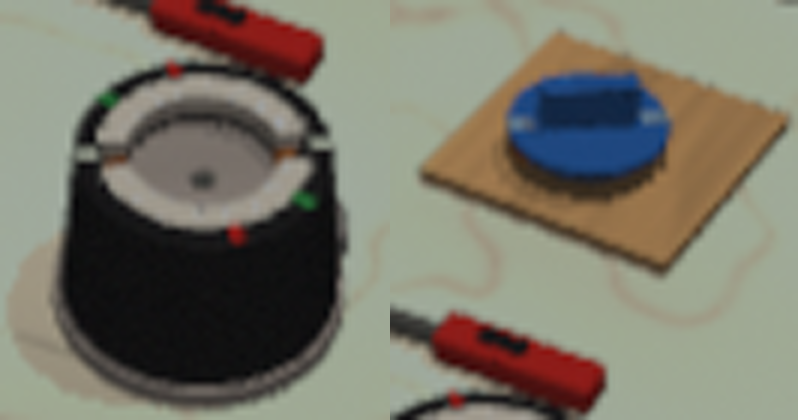

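```bash
cat > m.py <<'E'
import cv2,numpy as np,sys
from h import *
def blobs(c,mask,box,K=8,minA=2):
    x,y,w,h=box; n,l,st,ce=cv2.connectedComponentsWithStats(mask.astype(np.uint8))
    return [(ce[i]/K+np.array([x,y])+0.5/K-0.5,st[i,4]/K/K) for i in range(1,n) if st[i,4]/K/K>=minA]
def masks(c,box,K=8):
    x,y,w,h=box; f=c["frame"][y:y+h,x:x+w]
    f=cv2.resize(f,None,fx=K,fy=K,interpolation=cv2.INTER_CUBIC)
    hsv=cv2.cvtColor(f,cv2.COLOR_RGB2HSV); H,S,V=[hsv[...,i].astype(int) for i in range(3)]
    return f,H,S,V
E
python3 - <<'E'
from m import *
L={n:dict(np.load(n+"0.npz")) for n in("top","side")}
for n,gb,lb in(("top",(236,214,52,52),(355,190,55,45)),("side",(305,228,60,65),(332,176,40,32))):
    c=L[n]; print(n)
    f,H,S,V=masks(c,gb)
    for col,m in(("red",((H<10)|(H>170))&(S>140)&(V>90)),("green",(H>45)&(H<85)&(S>100)&(V>60))):
        for p,a in blobs(c,m,gb): print(col,p.round(2),a,onz(c,*p,.105).round(4))
    f,H,S,V=masks(c,lb)
    blue=(H>98)&(H<125)&(S>120)
    ctr=cv2.findContours(blue.astype(np.uint8),cv2.RETR_EXTERNAL,cv2.CHAIN_APPROX_NONE)[0]
    k=max(ctr,key=cv2.contourArea); e=cv2.fitEllipse(cv2.convexHull(k)); p=np.array(e[0])/8+np.array(lb[:2])+.0625-.5
    print("disc",p,np.array(e[1])/8,onz(c,*p,.035))
    hull=cv2.fillPoly(np.zeros(blue.shape,np.uint8),[cv2.convexHull(k)],1)
    for p,a in blobs(c,(S<90)&(V>110)&(hull>0),lb): print("white",p.round(2),a,onz(c,*p,.038).round(4))
E
```

```text
top
red [273.54 227.58] 6.421875 [0.5013 0.1377 0.105 ]
red [243.57 251.43] 5.703125 [0.4294 0.2277 0.105 ]
green [262.44 220.69] 6.96875 [0.5222 0.1715 0.105 ]
green [254.47 258.35] 6.84375 [0.4087 0.1945 0.105 ]
disc [377.67514038 211.47909737] [30.61489677 30.93274307] [ 0.55354238 -0.18767564  0.035     ]
white [371.18 200.15] 8.9375 [ 0.5896 -0.1669  0.038 ]
white [383.99 222.32] 8.515625 [ 0.519 -0.207  0.038]
side
red [343.44 230.73] 96.171875 [0.4694 0.0998 0.105 ]
red [328.51 236.24] 3.65625 [0.501  0.1414 0.105 ]
red [338.88 263.57] 5.5 [0.4296 0.2312 0.105 ]
green [317.65 241.14] 4.90625 [0.5219 0.1744 0.105 ]
green [350.36 257.94] 7.265625 [0.4082 0.1972 0.105 ]
disc [350.81272697 190.38669205] [17.83754539 26.57014847] [ 0.55270222 -0.18288842  0.035     ]
white [339.4 190.1] 3.015625 [ 0.5898 -0.1631  0.038 ]
```

```bash
cat > t.py <<'E'
import numpy as np
from scipy.spatial.transform import Rotation as R
from plant import bot
def tool(target):
    o=bot.get_obs(); M=R.from_rotvec(o["eef_rot"]).as_matrix()
    print("t",o["clock"],"pos",o["ee_pos"].round(4),"xang",np.degrees(np.arctan2(M[1,0],M[0,0])).round(2),"z",M[:,2].round(4),"F",o["contact_force"].round(2),"T",o["wrist_torque"].round(3),"w",round(o["width"],4),"q",o["q"].round(3))
    if target is not None: print("shift",(M.T@(np.array(target)-o["ee_pos"])).round(4))
E
python3 -c "
from t import *
tool([.554,-.1852,.16])"
```

```text
t 0.1 pos [ 0.2175 -0.6911  0.2305] xang -72.53 z [-6.0e-04  1.4e-03 -1.0e+00] F [-0.85  0.85 -0.15] T [ 0.009 -0.011 -0.008] w 0.085 q [ 1.189  0.6   -0.003  1.6    0.002  0.943 -0.08 ]
shift [-0.3815 -0.4729  0.071 ]
```

Emit:
servo_tool([
  [-0.01,-0.0125,0],
  [-0.035,-0.043,0],
  [-0.065,-0.08,0],
  [-0.095,-0.117,0],
  [-0.125,-0.154,0],
  [-0.155,-0.191,0],
  [-0.185,-0.228,0],
  [-0.215,-0.265,0],
  [-0.245,-0.302,0],
  [-0.275,-0.34,0],
], roll=[0,-1,-3,-5,-7,-9,-11,-12,-12,-12], jaw=[0,0,0,0,0,0,0,0,0,0])

```text
clock: 1.1
ee_pos: [0.4599, -0.3243, 0.2313]
eef_rot: [-2.714, 1.583, 0.0]
contact_force: [0.8, -0.1, 0.5]
width: 0.0856
```

```bash
python3 -c "
from t import *
tool([.554,-.1852,.13])"
```

```text
t 1.1 pos [ 0.4599 -0.3243  0.2313] xang -60.5 z [-0.e+00  3.e-04 -1.e+00] F [ 0.85 -0.08  0.53] T [-0.02  -0.019 -0.026] w 0.0856 q [ 0.582  0.407 -0.095  1.971  0.054  0.766 -0.599]
shift [-0.0747 -0.1503  0.1014]
```

Emit:
servo_tool([
  [-0.015,-0.03,0.015],
  [-0.03,-0.06,0.03],
  [-0.045,-0.09,0.05],
  [-0.06,-0.12,0.07],
  [-0.07,-0.14,0.085],
  [-0.075,-0.15,0.1],
  [-0.075,-0.15,0.1],
  [-0.075,-0.15,0.1],
], roll=[0,0,0,0,0,0,0,0], jaw=[0,0,0,0,0,0,0,0])

```text
clock: 1.9
ee_pos: [0.5522, -0.1888, 0.1312]
eef_rot: [2.712, -1.584, -0.001]
contact_force: [-0.0, -0.4, 0.3]
width: 0.0857
```

```bash
python3 - <<'E'
from t import *
from m import *
tool([.554,-.1852,.042])
o=bot.get_obs()
ims=[]
for n,x,y in(("top",340,175),("side",305,130)):
    c=bot.camera(n); np.savez(n+"1.npz",**c); print(n,np.round(proj(c,o["ee_pos"]),1))
    ims.append(cv2.resize(c["frame"][y:y+90,x:x+90,::-1],None,fx=4.4,fy=4.4,interpolation=cv2.INTER_CUBIC))
cv2.imwrite("pics/z1.png",np.hstack(ims))
E
```

```text
t 1.9 pos [ 0.5522 -0.1888  0.1312] xang -60.56 z [-1.1e-03 -4.0e-04 -1.0e+00] F [-0.04 -0.43  0.32] T [-0.046 -0.04  -0.018] w 0.0857 q [ 0.287  0.562 -0.08   2.011  0.08   0.572 -0.905]
shift [-0.0022 -0.0034  0.0892]
top [382.4 210.4]
side [353.  167.9]
```

View pics/z1.png

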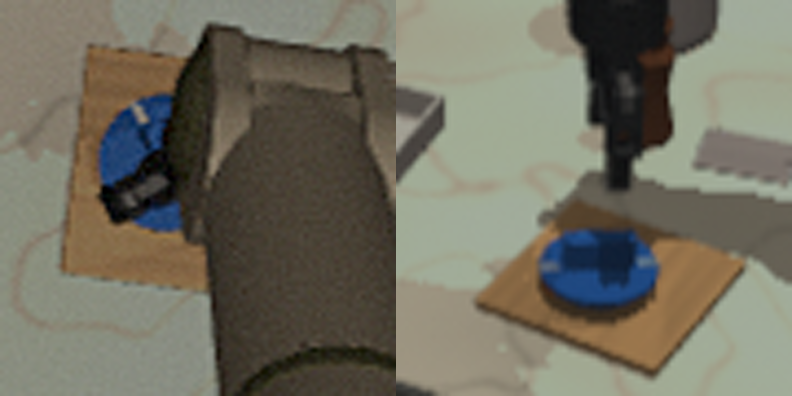

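Emit:
servo_tool([
  [-0.003,-0.004,0.02],
  [-0.003,-0.004,0.045],
  [-0.003,-0.004,0.068],
  [-0.003,-0.004,0.081],
  [-0.003,-0.004,0.088],
  [-0.003,-0.004,0.088],
  [-0.003,-0.004,0.088],
], roll=[0,0,0,0,0,0,0], jaw=[0,0,0,0,0,0,0], squeeze=60)

```text
clock: 2.7
ee_pos: [0.5554, -0.184, 0.044]
eef_rot: [-2.713, 1.584, -0.001]
contact_force: [0.7, -0.2, 0.4]
width: 0.0854
```

```bash
python3 - <<'E'
from t import *
from m import *
tool([.5545,-.184,.042])
ims=[]
for n,x,y in(("top",340,175),("side",305,130)):
    c=bot.camera(n)
    ims.append(cv2.resize(c["frame"][y:y+90,x:x+90,::-1],None,fx=4.4,fy=4.4,interpolation=cv2.INTER_CUBIC))
cv2.imwrite("pics/z2.png",np.hstack(ims))
E
```

```text
t 2.7 pos [ 0.5554 -0.184   0.044 ] xang -60.57 z [ 8.e-04 -3.e-04 -1.e+00] F [ 0.72 -0.15  0.38] T [-0.02  -0.037 -0.041] w 0.0854 q [ 0.263  0.696 -0.06   2.055  0.101  0.393 -0.933]
shift [-0.0004  0.0008  0.002 ]
```

View pics/z2.png

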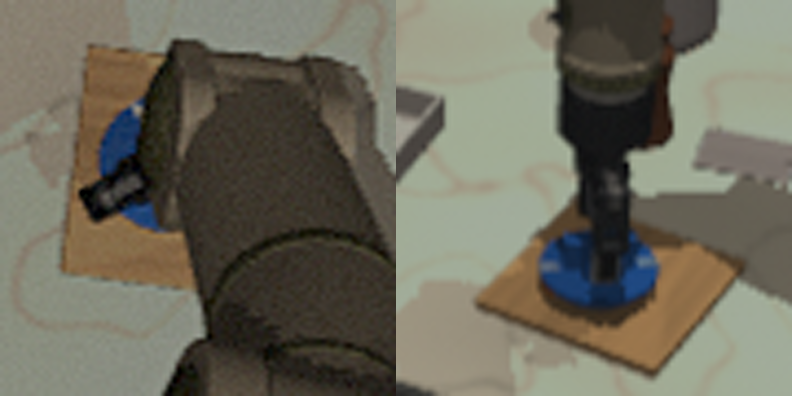

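Emit:
servo_tool([
  [0,0,0.001],
  [0,0,0.001],
  [0,0,0.001],
  [0,0,0.001],
  [0,0,0.001],
  [0,0,0.001],
  [0,0,0.001],
  [0,0,0.001],
  [0,0,0.001],
  [0,0,0.001],
], roll=[0,0,0,0,0,0,0,0,0,0], jaw=[0.3,0.6,0.8,1,1,1,1,1,1,1])

```text
clock: 3.8
ee_pos: [0.5552, -0.1836, 0.0425]
eef_rot: [-2.713, 1.584, -0.001]
contact_force: [-0.1, -0.5, 5.1]
width: 0.0151
```

Emit:
servo_tool([
  [0,0,0],
  [0,0,0],
  [0,0,-0.01],
  [0,0,-0.03],
  [0,0,-0.06],
  [0,0,-0.09],
  [0,0,-0.12],
  [0,0,-0.14],
  [0,0,-0.15],
  [0,0,-0.15],
], roll=[0,0,0,0,0,0,0,0,0,0], jaw=[1,1,1,1,1,1,1,1,1,1])

```text
clock: 4.8
ee_pos: [0.5554, -0.1837, 0.1935]
eef_rot: [-2.713, 1.583, -0.003]
contact_force: [0.1, 0.0, -2.1]
width: 0.0152
```

```bash
python3 - <<'E'
from t import *
from m import *
tool([.465,.1845,.19])
ims=[]
for n,x,y in(("top",340,165),("side",305,100)):
    c=bot.camera(n)
    ims.append(cv2.resize(c["frame"][y:y+90,x:x+90,::-1],None,fx=4.4,fy=4.4,interpolation=cv2.INTER_CUBIC))
cv2.imwrite("pics/z3.png",np.hstack(ims))
E
```

```text
t 4.8 pos [ 0.5554 -0.1837  0.1935] xang -60.54 z [ 1.9e-03 -5.0e-04 -1.0e+00] F [ 0.13  0.   -2.11] T [-0.013 -0.03   0.006] w 0.0152 q [ 0.286  0.478 -0.091  1.961  0.065  0.703 -0.901]
shift [-0.3651 -0.1023  0.0031]
```

View pics/z3.png

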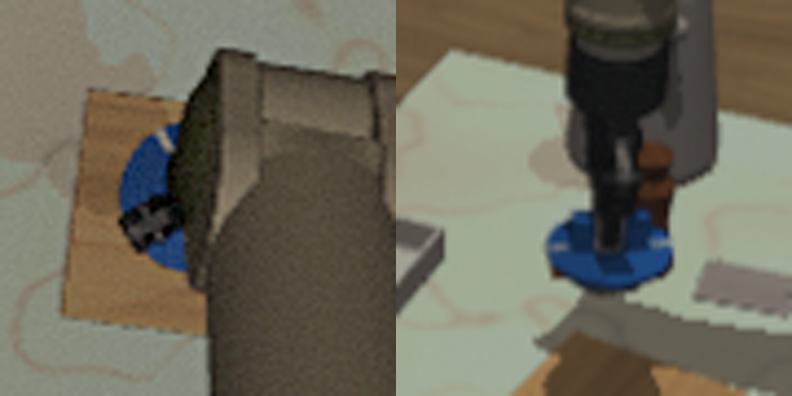

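Emit:
servo_tool([
  [-0.01,-0.003,0],
  [-0.04,-0.011,0],
  [-0.08,-0.022,0],
  [-0.12,-0.034,0],
  [-0.16,-0.045,0],
  [-0.2,-0.056,0],
  [-0.24,-0.067,0],
  [-0.28,-0.078,0],
  [-0.32,-0.09,0],
  [-0.345,-0.097,0],
], roll=[0,0,0,0,0,0,0,0.3,0.7,0.8], jaw=[1,1,1,1,1,1,1,1,1,1])

```text
clock: 5.9
ee_pos: [0.4678, 0.1681, 0.1913]
eef_rot: [2.704, -1.598, -0.003]
contact_force: [0.4, -0.2, -0.6]
width: 0.0152
```

Emit:
servo_tool([
  [-0.012,-0.003,0],
  [-0.02,-0.005,0],
  [-0.02,-0.005,0],
  [-0.02,-0.005,0],
], roll=[0,0,0,0], jaw=[1,1,1,1])

```text
clock: 6.3
ee_pos: [0.4647, 0.1832, 0.192]
eef_rot: [2.7, -1.604, 0.0]
contact_force: [0.4, -0.6, -1.5]
width: 0.0149
```

```bash
python3 - <<'E'
from t import *
from m import *
tool([.4653,.1845,.15])
ims=[]
for n,x,y in(("top",220,190),("side",285,190)):
    c=bot.camera(n);np.savez(n+"2.npz",**c)
    ims.append(cv2.resize(c["frame"][y:y+100,x:x+90,::-1],None,fx=4.4,fy=4.4,interpolation=cv2.INTER_CUBIC))
cv2.imwrite("pics/z4.png",np.hstack(ims))
E
```

```text
t 6.3 pos [0.4647 0.1832 0.192 ] xang -61.41 z [-5.e-04 -9.e-04 -1.e+00] F [ 0.45 -0.6  -1.46] T [-0.065 -0.005  0.014] w 0.0149 q [-0.416  0.39  -0.098  2.144  0.066  0.612 -1.633]
shift [-0.0009 -0.0012  0.042 ]
```

View pics/z4.png

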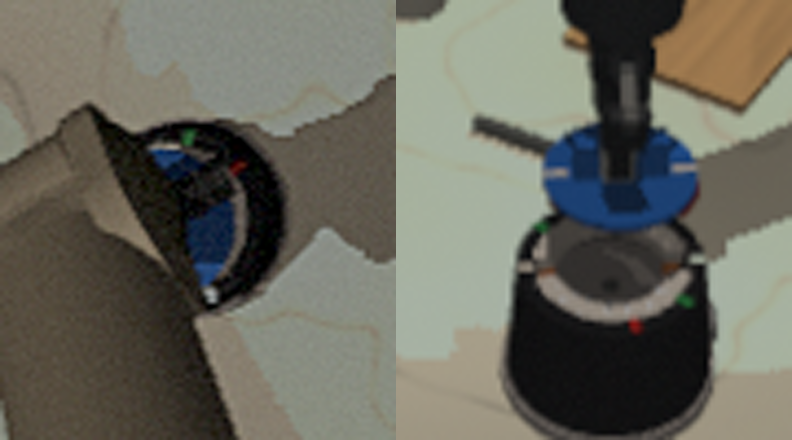

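```bash
python3 - <<'E'
from m import *
c=dict(np.load("side2.npz")); lb=(314,210,36,35)
f,H,S,V=masks(c,lb)
blue=(H>98)&(H<125)&(S>120)
k=max(cv2.findContours(blue.astype(np.uint8),cv2.RETR_EXTERNAL,cv2.CHAIN_APPROX_NONE)[0],key=cv2.contourArea)
hull=cv2.fillPoly(np.zeros(blue.shape,np.uint8),[cv2.convexHull(k)],1)
z=.1875
for p,a in blobs(c,(S<100)&(V>105)&(hull>0),lb): print("white",p.round(2),a,onz(c,*p,z).round(4))
e=cv2.fitEllipse(cv2.convexHull(k));p=np.array(e[0])/8+np.array(lb[:2])+.0625-.5
print(p,np.array(e[1])/8,onz(c,*p,z-.003))
gb=(305,238,55,50)
f,H,S,V=masks(c,gb)
for col,m in(("red",((H<10)|(H>170))&(S>140)&(V>70)),("green",(H>45)&(H<85)&(S>100)&(V>50)),("white",(S<60)&(V>150))):
  for p,a in blobs(c,m,gb): print(col,p.round(2),a,onz(c,*p,.105).round(4))
c=dict(np.load("top2.npz")); lb=(240,215,45,50)
f,H,S,V=masks(c,lb)
blue=(H>98)&(H<125)&(S>120)
ys,xs=np.where(blue); P=np.array([onz(c,(x+.5)/8-.5+lb[0],(y+.5)/8-.5+lb[1],z)[:2] for x,y in zip(xs,ys)])
d=np.hypot(*(P-[.465,.183]).T); print(np.percentile(d,[50,90,99,100]))
for a0 in range(-180,180,15):
    a=np.degrees(np.arctan2(P[:,1]-.183,P[:,0]-.465)); s=(a>=a0)&(a<a0+15)
    if s.sum()>30: print(a0,round(d[s].max(),4))
E
```

```text
white [348.34 227.74] 5.578125 [0.4311 0.1661 0.1875]
white [321.04 228.83] 12.1875 [0.4988 0.2027 0.1875]
[335.84016037 229.92184067] [24.39429855 36.7787056 ] [0.46060952 0.18628709 0.1845    ]
red [338.91 263.68] 6.4375 [0.4294 0.2316 0.105 ]
green [317.72 241.17] 4.984375 [0.5216 0.1745 0.105 ]
green [350.42 257.96] 7.8125 [0.4081 0.1972 0.105 ]
white [308.07 254.75] 264.5625 [0.5234 0.237  0.105 ]
white [357.68 269.57] 117.984375 [0.3734 0.23   0.105 ]
white [308.48 285.45] 36.25 [0.473  0.3393 0.105 ]
[0.04254622 0.06583134 0.07829781 0.08167238]
-150 0.0643
-135 0.0748
-120 0.0757
-105 0.0808
-90 0.0817
-75 0.0804
-60 0.0772
-45 0.0747
-30 0.0726
-15 0.0643
0 0.0594
```

Emit:
servo_tool([
  [-0.001,-0.001,0.01],
  [-0.001,-0.001,0.025],
  [-0.001,-0.001,0.04],
  [-0.001,-0.001,0.047],
  [-0.001,-0.001,0.05],
  [-0.001,-0.001,0.05],
  [-0.001,-0.001,0.05],
], roll=[0,0,0,0,0,0,0], jaw=[1,1,1,1,1,1,1])

```text
clock: 7.1
ee_pos: [0.4652, 0.1859, 0.1426]
eef_rot: [-2.702, 1.602, -0.0]
contact_force: [-0.4, -0.2, -1.1]
width: 0.0147
```

```bash
python3 - <<'E'
from t import *
from m import *
tool([.4653,.1845,.1155])
ims=[]
for n,x,y in(("top",220,190),("side",285,190)):
    c=bot.camera(n);np.savez(n+"3.npz",**c)
    ims.append(cv2.resize(c["frame"][y:y+100,x:x+90,::-1],None,fx=4.4,fy=4.4,interpolation=cv2.INTER_CUBIC))
cv2.imwrite("pics/z5.png",np.hstack(ims))
E
```

```text
t 7.1 pos [0.4652 0.1859 0.1426] xang -61.35 z [ 4.e-04  2.e-04 -1.e+00] F [-0.39 -0.21 -1.1 ] T [ 0.03  -0.068  0.004] w 0.0147 q [-0.43   0.469 -0.088  2.186  0.085  0.489 -1.653]
shift [0.0012 0.0006 0.0271]
```

View pics/z5.png

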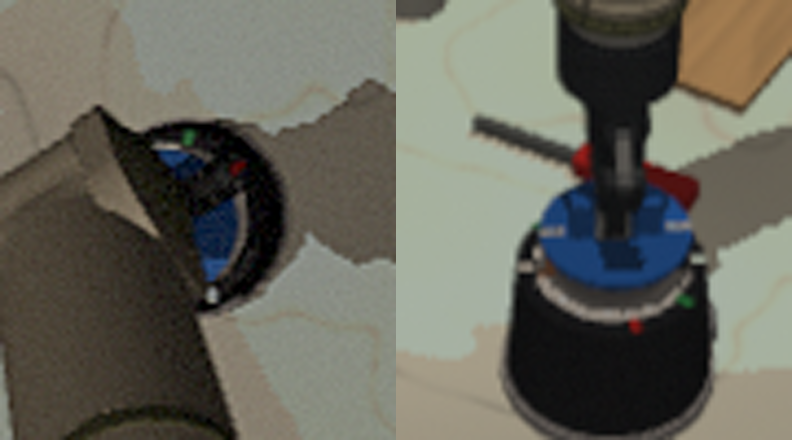

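```bash
python3 - <<'E'
from m import *
u=np.array([np.cos(np.radians(28.65)),np.sin(np.radians(28.65))])
ims=[]
for n,lb in(("side",(312,226,36,32)),("top",(250,215,36,46))):
    c=dict(np.load(n+"3.npz"))
    f,H,S,V=masks(c,lb,16)
    ims.append(cv2.resize(f,(400,int(400*lb[3]/lb[2])))[:,:,::-1])
    for p,a in blobs(c,(S<125)&(V>(105 if n=="side" else 75)),lb,16): 
        q=onz(c,*p,.138)[:2]; print(n,p.round(2),a,q.round(4),onz(c,*p,.105).round(4)[:2],"ctr",(q-.0406*u).round(4),(q+.0406*u).round(4))
h=min(i.shape[0] for i in ims); cv2.imwrite("pics/z6.png",np.hstack([i[:h] for i in ims]))
E
```

```text
side [316.58 233.8 ] 178.9609375 [0.5235 0.1787] [0.5381 0.1469] ctr [0.4879 0.1592] [0.5591 0.1982]
side [344.89 226.62] 12.94921875 [0.4601 0.1147] [0.4724 0.0806] ctr [0.4245 0.0953] [0.4957 0.1342]
side [346.56 240.9 ] 4.7734375 [0.4329 0.1692] [0.4442 0.137 ] ctr [0.3972 0.1497] [0.4685 0.1886]
side [320.41 242.19] 13.1015625 [0.4989 0.2058] [0.5126 0.175 ] ctr [0.4632 0.1863] [0.5345 0.2253]
side [316.75 247.13] 4.19921875 [0.5    0.2283] [0.5137 0.1984] ctr [0.4644 0.2089] [0.5356 0.2478]
side [319.56 255.2 ] 18.12890625 [0.4796 0.2537] [0.4927 0.2246] ctr [0.444  0.2342] [0.5153 0.2731]
top [275.71 231.59] 302.40625 [0.4892 0.1281] [0.4892 0.131 ] ctr [0.4536 0.1086] [0.5248 0.1476]
top [257.59 222.87] 10.66015625 [0.5149 0.182 ] [0.5156 0.1862] ctr [0.4793 0.1625] [0.5505 0.2014]
top [251.91 239.08] 26.8671875 [0.4671 0.1982] [0.4666 0.2029] ctr [0.4315 0.1788] [0.5027 0.2177]
top [273.51 242.29] 26.828125 [0.4577 0.1344] [0.457  0.1374] ctr [0.422  0.1149] [0.4933 0.1538]
top [267.72 256.66] 8.0234375 [0.4155 0.1511] [0.4138 0.1546] ctr [0.3799 0.1316] [0.4512 0.1706]
```

View pics/z6.png

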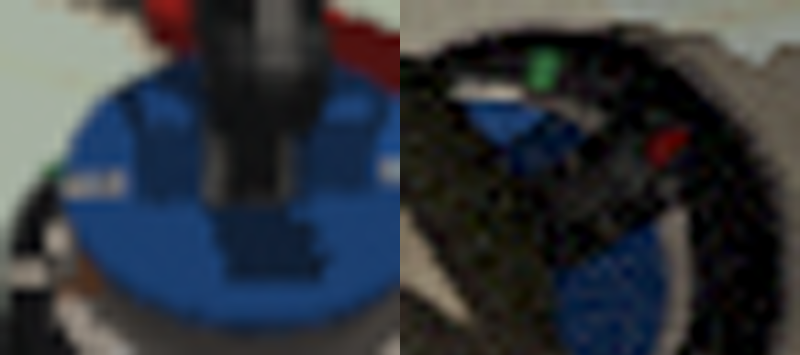

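```bash
python3 - <<'E'
from m import *
for k,z in ((2,.1875),(3,.138)):
    c=dict(np.load(f"side{k}.npz"));lb=(312,222,42,24)
    f,H,S,V=masks(c,lb,16)
    P=[(p,a) for p,a in blobs(c,(S<130)&(V>100),lb,16)]
    for p,a in P: print(k,p.round(2),a,onz(c,*p,z)[:2].round(4))
    if k==3: cv2.imwrite("pics/z7.png",f[:,:,::-1])
# width-resolved: disc leftmost/rightmost columns
    b=(H>98)&(H<125)&(S>120); xs=np.where(b)[1]; ys=np.where(b)[0]; print("blue cols",xs.min()/16+lb[0]-.5,xs.max()/16+lb[0]-.5)
E
```

```text
2 [350.86 225.68] 30.34765625 [0.4278 0.1551]
2 [315.53 232.93] 150.6796875 [0.5057 0.2244]
2 [352.45 239.47] 12.03125 [0.4034 0.2054]
2 [318.03 244.45] 3.796875 [0.4805 0.2626]
blue cols 318.4375 352.5625
3 [324.57 222.34] 10.828125 [0.5228 0.123 ]
3 [347.65 224.82] 80.69921875 [0.4556 0.1038]
3 [316.64 232.49] 182.10546875 [0.5257 0.1736]
3 [350.23 240.31] 27.27734375 [0.4242 0.1624]
3 [320.35 242.17] 14.59765625 [0.499  0.2058]
blue cols 317.0625 352.125
```

View pics/z7.png

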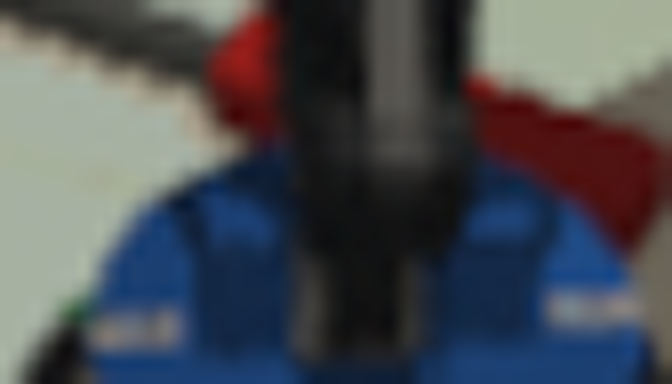

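```bash
python3 - <<'E'
from m import *
c=dict(np.load("side3.npz"))
a=onz(c,320.1,242.05,.138);b=onz(c,348.6,240.75,.138);d=a-b
print(a,b,(a+b)/2,np.hypot(*d[:2]),np.degrees(np.arctan2(d[1],d[0])))
E
```

```text
[0.4998919 0.2056599 0.138    ] [0.42775237 0.16610354 0.138     ] [0.46382213 0.18588172 0.138     ] 0.08227281300168528 28.7373357442717
```

Emit:
servo_tool([
  [0.0008,-0.0009,0.001],
  [0.0008,-0.0009,0.004],
  [0.0008,-0.0009,0.007],
  [0.0008,-0.0009,0.01],
  [0.0008,-0.0009,0.012],
  [0.0008,-0.0009,0.012],
], roll=[0,0,0,0,0,0], jaw=[1,1,1,1,1,1])

```text
clock: 7.8
ee_pos: [0.466, 0.1855, 0.1298]
eef_rot: [2.702, -1.602, -0.001]
contact_force: [-0.6, 0.1, -1.2]
width: 0.0149
```

```bash
python3 -c "
from t import *
tool([.4664,.1856,.1155])"
```

```text
t 7.8 pos [0.466  0.1855 0.1298] xang -61.33 z [-7.e-04 -3.e-04 -1.e+00] F [-0.61  0.06 -1.18] T [0.018 0.011 0.039] w 0.0149 q [-0.432  0.491 -0.084  2.194  0.089  0.46  -1.656]
shift [ 0.0001 -0.0004  0.0143]
```

Emit:
servo_tool([
  [0,0,0.003],
  [0,0,0.006],
  [0,0,0.009],
  [0,0,0.012],
  [0,0,0.013],
  [0,0,0.014],
], roll=[0,0,0,0,0,0], jaw=[1,1,1,1,1,1])

```text
clock: 8.4
ee_pos: [0.4661, 0.1855, 0.1161]
eef_rot: [2.702, -1.602, -0.0]
contact_force: [0.0, 0.4, -0.6]
width: 0.0149
```

```bash
python3 -c "
from t import *
tool([.4664,.1856,.1155])"
```

```text
t 8.4 pos [0.4661 0.1855 0.1161] xang -61.33 z [-2.e-04 -1.e-04 -1.e+00] F [ 0.03  0.4  -0.64] T [-0.012  0.021 -0.015] w 0.0149 q [-0.435  0.515 -0.079  2.204  0.094  0.426 -1.661]
shift [ 0.0001 -0.0003  0.0006]
```

No contact on the way in; pressing lightly until the disc seats.

Emit:
servo_tool([
  [0,0,0.0005],
  [0,0,0.001],
  [0,0,0.0015],
  [0,0,0.0015],
], roll=[0,0,0,0], jaw=[1,1,1,1])

```text
clock: 8.8
ee_pos: [0.4662, 0.1856, 0.1154]
eef_rot: [-2.702, 1.602, -0.001]
contact_force: [-1.6, -0.1, 7.5]
width: 0.0151
```

```bash
python3 - <<'E'
from t import *
from m import *
tool([.4664,.1856,.1155])
ims=[]
for n,x,y in(("top",220,190),("side",285,190)):
    c=bot.camera(n);np.savez(n+"4.npz",**c)
    ims.append(cv2.resize(c["frame"][y:y+100,x:x+90,::-1],None,fx=4.4,fy=4.4,interpolation=cv2.INTER_CUBIC))
cv2.imwrite("pics/z8.png",np.hstack(ims))
E
```

```text
t 8.8 pos [0.4662 0.1856 0.1154] xang -61.34 z [ 5.e-04  2.e-04 -1.e+00] F [-1.57 -0.06  7.48] T [-0.131  0.468  0.04 ] w 0.0151 q [-0.436  0.516 -0.079  2.205  0.095  0.423 -1.661]
shift [ 0.0001 -0.0001 -0.0001]
```

View pics/z8.png

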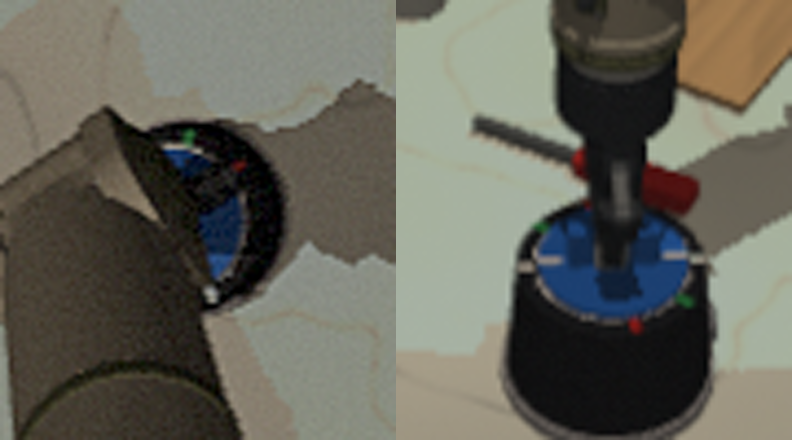

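Emit:
servo_tool([
  [0,0,0],
  [0.0001,0,0],
  [0.0002,0.0001,0],
  [0.0003,0.0001,0],
  [0.0004,0.0002,0],
  [0.0005,0.0002,0],
  [0.0006,0.0003,0],
  [0.0007,0.0003,0],
  [0.0009,0.0004,0],
  [0.0009,0.0004,0],
], roll=[2,6,10,14,18,22,26,30,34,36], jaw=[1,1,1,1,1,1,1,1,1,1])

```text
clock: 9.9
ee_pos: [0.467, 0.1841, 0.1154]
eef_rot: [-2.071, 2.361, -0.002]
contact_force: [0.8, -3.8, 7.8]
width: 0.0155
```

```bash
python3 - <<'E'
from t import *
from m import *
tool([.4664,.1856,.1155])
ims=[]
for n,x,y in(("top",220,190),("side",285,190)):
    c=bot.camera(n);np.savez(n+"5.npz",**c)
    ims.append(cv2.resize(c["frame"][y:y+100,x:x+90,::-1],None,fx=4.4,fy=4.4,interpolation=cv2.INTER_CUBIC))
cv2.imwrite("pics/z9.png",np.hstack(ims))
E
```

```text
t 9.9 pos [0.467  0.1841 0.1154] xang -97.48 z [ 1.5e-03 -1.0e-04 -1.0e+00] F [ 0.77 -3.82  7.77] T [-0.714 -0.051  0.256] w 0.0155 q [-0.557  0.518  0.096  2.213 -0.116  0.414 -2.069]
shift [-0.0014  0.0008 -0.0001]
```

View pics/z9.png

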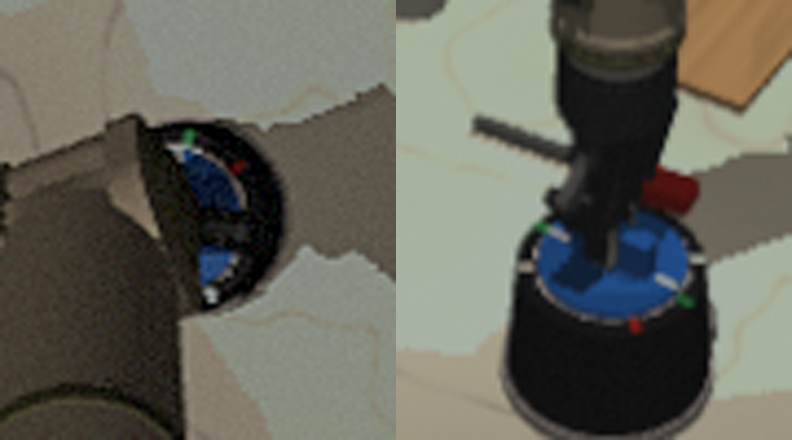

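Emit:
servo_tool([
  [0.0003,0,0],
  [0.0005,0,0],
  [0.0005,0,0],
  [0.0005,0,0],
  [0.0005,0,0],
], roll=[2,4,4,4,4], jaw=[1,1,1,1,1])

```text
clock: 10.5
ee_pos: [0.4669, 0.1837, 0.1154]
eef_rot: [-1.99, 2.43, -0.001]
contact_force: [0.0, -3.0, 6.0]
width: 0.0153
```

```bash
python3 - <<'E'
from t import *
from m import *
tool(None)
ims=[]
for n,x,y in(("top",220,190),("side",285,190)):
    c=bot.camera(n);np.savez(n+"6.npz",**c)
    ims.append(cv2.resize(c["frame"][y:y+100,x:x+90,::-1],None,fx=4.4,fy=4.4,interpolation=cv2.INTER_CUBIC))
cv2.imwrite("pics/z10.png",np.hstack(ims))
x,y,w,h=312,235,44,32
cv2.imwrite("pics/z11.png",cv2.resize(c["frame"][y:y+h,x:x+w,::-1],None,fx=16,fy=16,interpolation=cv2.INTER_CUBIC))
lb=(x,y,w,h)
f,H,S,V=masks(c,lb,16)
for p,a in blobs(c,(S<130)&(V>100),lb,16): print("white",p.round(2),a,onz(c,*p,.111)[:2].round(4))
for p,a in blobs(c,(H>45)&(H<85)&(S>100)&(V>50),lb,16): print("green",p.round(2),a,onz(c,*p,.105)[:2].round(4))
tool(None)
E
```

```text
t 10.5 pos [0.4669 0.1837 0.1154] xang -101.37 z [ 1.4e-03  1.0e-04 -1.0e+00] F [ 0.01 -3.04  5.99] T [-0.498 -0.016  0.1  ] w 0.0153 q [-0.569  0.519  0.114  2.214 -0.139  0.413 -2.112]
white [314.25 240.49] 65.51953125 [0.5296 0.1818]
white [353.66 241.65] 43.09375 [0.4219 0.1369]
white [321.37 241.9 ] 7.87890625 [0.508  0.1783]
white [316.64 246.88] 3.8046875 [0.512 0.203]
white [346.57 253.79] 18.8671875 [0.4223 0.192 ]
white [318.18 254.98] 5.60546875 [0.4942 0.2308]
green [317.79 241.23] 6.1484375 [0.5213 0.1746]
green [350.16 257.82] 9.2734375 [0.4089 0.197 ]
t 10.6 pos [0.4669 0.1837 0.1154] xang -101.38 z [ 1.4e-03  1.0e-04 -1.0e+00] F [ 0.98 -2.62  7.03] T [-0.548 -0.052  0.081] w 0.015 q [-0.569  0.519  0.114  2.214 -0.139  0.413 -2.112]
```

View pics/z10.png

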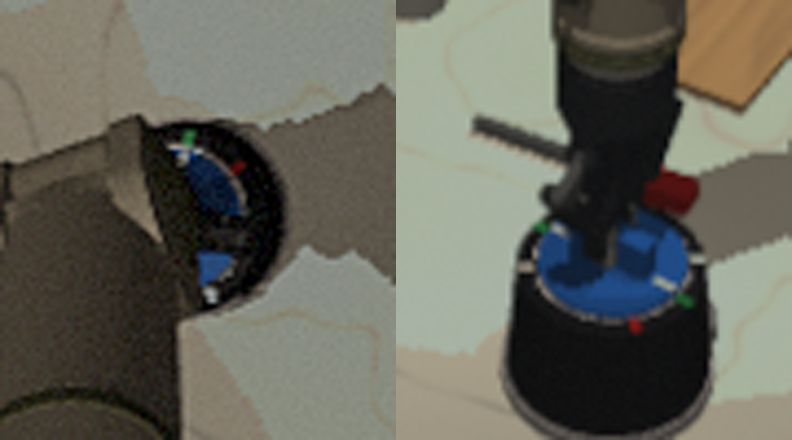

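View pics/z11.png

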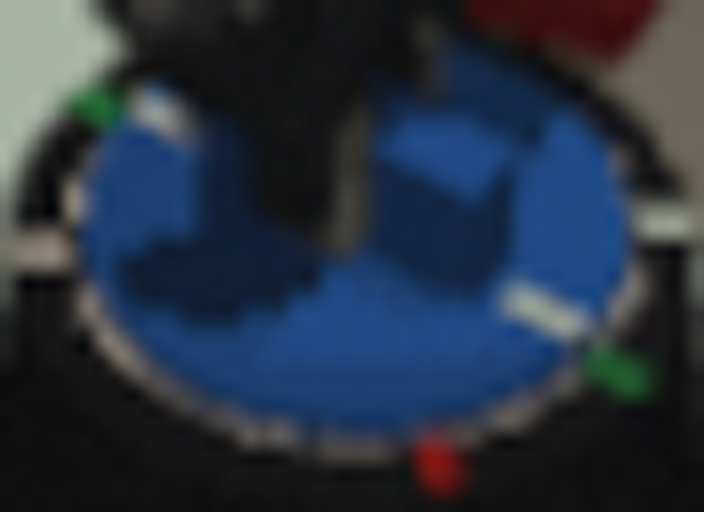

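```bash
python3 - <<'E'
from t import *
print(bot.finish_job()); tool(None)
E
```

```text
the job is handed in; nothing more can be done
None
the job is handed in; nothing more can be done
```

I lifted the lid off the board, lowered it into the grinder's mouth and twisted it 40° clockwise. I handed the job in at about 10.6 s with the gripper still holding the lid; it returned no verdict.

**Seating:** the lugs passed through the notches with no contact force on the way down. The disc landed on the rim at the expected height, with about 7 N of downward push.

**Last checks before hand-in:**
- **Angle:** both white pointers stood at the green marks. The tool had turned 40.0° (0.70 rad). The pointer line in the side view read about 2° short of the green marks, with one pointer partly hidden, so that reading is rougher. I had no direct reading of the drive ring's angle.
- **Centring:** the lid was about 1 mm from the grinder's axis in the side view, and the tool axis was vertical to within 0.002 rad.
- **Grip:** the fingers were closed on the bar at 15 mm, with the grip set to 60 N.
- **Bystanders:** I saw no contact with any of them, but I did not re-measure where they stand.

**Disagreement:** the two cameras differed by about 3.5 mm in y. I averaged them for the target positions and set the final alignment from the lid and grinder seen together in the side view.

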